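# Seat the sample carrier in the loading stage

## Robot

A 7-joint arm with a two-finger parallel gripper is mounted at the origin on the work surface. World frame = base frame: x ahead of the robot, y to its left, z up, the work surface at z = 0. Lengths are in mm, angles in rad, forces in N, time in s.
With the tool pointing down it reaches from about 375 to 925 mm from the base axis. Payload 3.1 kg.
Tool frame: the origin (TCP) lies midway between the tips of the shut fingers; the grasp point (between the pads) lies 19 mm behind it (robot.hold_point_z is the distance from the TCP to the grasp point, in mm); z points along the fingers, x is the direction in which the jaws open and shut, and the axes are right-handed (so a half turn about z gives the same grasp; the last joint's range is limited). The gripper opens to 85 mm and grips with 20 to 120 N. Pads are 22 mm wide; open, the fingers measure 114 mm over their backs; the gripper's body (76 mm by 85 mm) begins 54 mm behind the grasp point. The pads swing forward as they close: fully open they stand 13 mm farther back than shut.
Start: joints at [-1.255, 0.383, 0.044, 1.598, -0.018, 1.161, -0.05], TCP at [261.338, 595.152, 231.269] pointing down, gripper open.
Joint ranges: [-2.61, 2.61], [-0.41, 2.15], [-1.48, 1.57], [0, 2.5], [-1.57, 4.71], [0.05, 1.97], [-2.85, 2.85]. Speed limits (rad/s): [2.79, 2.79, 3.14, 3.14, 3.14, 3.14, 3.14].

## Interface

Orientations are given as a 3x3 rotation matrix whose columns are the frame's x, y, z axes.
In Python, from cell import robot gives the robot as it stands. The module is installed in compiled form; this text tells all that it offers.
- The arm moves only by the tool servo_tool, never from a script. Its argument "targets" is a list that holds one entry, the list of rows, each a list of 5 numbers: the opening, from -1 (shut) to 1 (fully open), then the shift along the tool's x, y, z in m, then the turn about the tool's z in rad. A call has 1 to 20 rows; each row is the pose to reach, as a shift and turn from the pose measured when the call began, along the tool's axes at that moment; what a row does not reach only later rows make up. A row lasts 1/8 s, in which the tool goes at most 62.5 mm and 10.7 degrees, less where a joint would pass 70% of its speed; a pose out of reach is approached as far as the arm can. A call with a gripper value outside its range is refused whole. The fingers move at their own pace and stop on an object; "squeeze" is the grip in N (left out, the last holds). Time passes only in rows, so rows that repeat a pose let the fingers close. It gives the time, the measured TCP pose, the force and the opening at its end, in the units of the state.
- robot.observe(): the state, without advancing time (a new reading comes with each control period).
- robot.grab_frame(name): name is "scene" or "top" or "wrist"; returns the picture (400x640x3 uint8, red, green, blue); there is no depth.
- robot.camera_model(name): a dict with "fx", "fy", "cx", "cy" (pixels), "T" (4x4, takes a point from camera to world coordinates). Camera axes: x right, y down, z forward; pixel columns grow to the right and rows downward; lengths in mm; the calibration is good to about 2 mm. The wrist camera is an equidistant fisheye: a pixel r from the principal point sees the ray r / f radians off the axis. A picture is of the moment at which its call begins: read the wrist's pose just before it. camera_model takes no time and is no camera call; for the wrist camera it gives the pose at the moment of the call.
- robot.close_job(): hands the job in, once; it reports no verdict.
Trained networks look in the newest picture that a camera, given by its name, has taken for a name from the list of things; names that differ only in an ending like _2 or _b are one class to them, and where a whole thing is asked for, a point or a joint stands for the part that bears it (a point fixed in the world has none). Each returns a list of dicts, best first, with "score" (0 to 1); they miss things now and then, are a little off and sometimes report something else, mostly with a low value. They report only what shows in the picture. A call takes as long as a camera call. They do not tell look-alikes from the thing itself.
- robot.boxes_of(camera, thing): "bbox" ([left, top, right, bottom] in pixels, round what is visible of it).
- robot.trace(camera, thing): "mask" (400x640 bool, what is visible of it) and "bbox" ([left, top, right, bottom] in pixels, round what is visible of it).
- robot.mark_of(camera, thing): "centre" ([row, column] in pixels: a listed point, or the origin of a listed thing).
The state is a dict: "time": time; "joint_positions": joint angles; "joint_vel": joint speeds; "joint_torque": joint torques, N m; "tool_pos": TCP position; "tcp_rot": TCP orientation; "wrist_force": force on the tool from outside, world axes, zero at the start; "moment": the same for the moment, N m; "width": opening from 0.0 (shut) to 1.0 (fully open).
Only numpy, scipy, OpenCV 4.12 (cv2) and the standard library are available. Lean on these libraries where they do the work, as an engineer would, in place of code of your own. Each camera call takes 0.05 s, during which the arm holds its last target.

## Task

Lift the sample carrier by its fin and set it down flat on the open apron of the black loading stage, rounded nose towards the guides. Then push it in between the converging guide rails until it meets the rubber buffer of the depth stop, press gently until the buffer clearly gives and hold it for a moment; back off slowly so that the carrier stays there touching or almost touching the buffer, let go and leave everything else alone. Do not drop it, force it against the rails or ram the stop.

Things in the scene. Friction and masses are not known exactly. Their poses are not given: they have to be found in the camera images.
- carrier: Loose aluminium block, 140 to 280 g, 96 long (x) x 50 wide (y) x 18 mm high, small white vial caps on top near both ends. Origin: centre of its underside; z up. The +x end is the nose, its upright corners rounded (12 mm radius); the -x end (tail) is square and flat. On top in the middle a lifting fin 30 long (x) x 12 mm thick (y) rises from 18 to 50 mm above the underside; grip it across the 12 mm.
- carrier_nose (a point): Middle of the carrier's flat front (nose) face: 48 mm ahead of the carrier's origin along its +x, 9 mm above its underside. Axes as the carrier.
- stage: Fixed black loading stage. Its x axis is the push direction, z up; origin at bench height on its centre line, below the nominal throat. Flat top face 30 mm above the bench, x from -185 to +150 mm, y from -75 to +75 mm. From x = -185 to -60 mm it is open: the apron. The carrier sliding on it takes roughly 1 to 3 N. A grey metal depth stop block (53 mm high, knob to 65 mm) stands across its far end.
- stop_zone (a point): Point fixed on the stage, 62 mm past the nominal throat, 41 mm above the bench: nearest depth (x) the stop's black rubber buffer (26 wide x 10 mm high, facing -x) can be. The last user left the stop anywhere from 0 to 36 mm beyond; that is not measured, so feel for it. The buffer gives 2 N/mm (plus 0.8 N per 10 mm/s) for 5 mm, then is solid; it springs back slowly.
- throat (a point): Point fixed on the stage: its origin raised to the top face (30 mm). Nominal throat entrance of two steel guide rails, 14 mm thick, top 44 mm above the bench. Inner gap 82 mm at the mouth (x = -60 mm), converging straight to 52.4 mm here (x = 0), then parallel to x = 100 mm. The whole guide unit with its stop is clamped up to 7 mm to either side (stage y) of nominal; that is not measured.
- reagent: Bystander: capped reagent bottle, 60 mm diameter, about 130 mm high. Origin at the centre of its base.
- tubestand: Bystander: round green tube stand, 92 mm diameter, with five capped tubes, 84 mm high. Origin at the centre of its base.
- microplate: Bystander: flat multiwell plate 85 (x) x 127 (y) x 16 mm. Origin at the centre of its underside.
There are look-alikes about, which are no part of the job. What is shaped like the carrier but red is not meant.

How it is judged:
By the outcome, as a careful person would: the job done as asked, in the order asked, and still so for the second after the job is handed in, with the robot touching nothing.
It also fails if it takes over 72 s, if anything falls off the work surface, if the arm or the gripper's body presses on something with over 40 N, if the wrist force passes 120 N, or if a joint passes its speed limit or range.

## Working session

There is one attempt and no reset: what is moved stays moved. The work goes in short steps, Python scripts to look and compute and a tool call to move; the robot and the scene stay as the last step left them, time stands still between calls to the robot, and variables do not carry over. Pictures are saved under pics/ and viewed, and the job is handed in when it is done.

Besides the shell and the picture viewer there is one more tool, called as name(argument=value, ...) on one line, values as JSON. servo_tool: Moves the arm, as the interface text tells. Its arguments: {"type":"object","properties":{"targets":{"type":"array"},"squeeze":{"type":"number"}},"required":["targets"]}

```bash
mkdir -p pics; cat > h.py <<'E'
import numpy as np, cv2
from cell import robot
def snap(n,f):
    im=robot.grab_frame(n); cv2.imwrite('pics/'+f,cv2.cvtColor(im,cv2.COLOR_RGB2BGR)); return im
def ray(m,u,v,fish=False):
    T=np.array(m['T']); x=(u-m['cx'])/m['fx']; y=(v-m['cy'])/m['fy']
    if fish:
        r=np.hypot(x,y); d=np.array([np.sin(r)*x/max(r,1e-9),np.sin(r)*y/max(r,1e-9),np.cos(r)])
    else: d=np.array([x,y,1.])
    return T[:3,3],T[:3,:3]@d
def atz(m,u,v,z,fish=False):
    o,d=ray(m,u,v,fish); return o+d*(z-o[2])/d[2]
def proj(m,p,fish=False):
    T=np.array(m['T']); c=T[:3,:3].T@(np.array(p,float)-T[:3,3])
    if fish:
        r=np.hypot(c[0],c[1]); th=np.arctan2(r,c[2]); s=th/max(r,1e-9); return np.array([m['cx']+m['fx']*c[0]*s,m['cy']+m['fy']*c[1]*s])
    return np.array([m['cx']+m['fx']*c[0]/c[2],m['cy']+m['fy']*c[1]/c[2]])
E
python3 - <<'E'
from h import *
s=robot.observe(); print({k:np.round(v,3).tolist() for k,v in s.items()})
for n in ['top','scene','wrist']:
    snap(n,n+'0.png'); m=robot.camera_model(n); print(n,m['fx'],m['cx'],m['cy'],np.round(m['T'],3).tolist())
    for t in ['carrier','carrier_nose','stage','throat','stop_zone','reagent','tubestand','microplate']:
        print(t,[(np.round(d['centre']).tolist(),round(d['score'],2)) for d in robot.mark_of(n,t)])
E
```

```text
{'time': 0.0, 'joint_positions': [-1.255, 0.384, 0.044, 1.6, -0.018, 1.161, -0.05], 'joint_vel': [0.0, 0.001, 0.001, 0.001, 0.0, -0.001, 0.0], 'joint_torque': [-0.0, -43.346, 1.024, -24.952, 0.011, 0.011, 0.0], 'tool_pos': [260.994, 594.267, 229.877], 'tcp_rot': [[0.402, 0.916, -0.001], [0.916, -0.402, -0.002], [-0.003, 0.0, -1.0]], 'wrist_force': [-0.542, 0.991, 0.621], 'moment': [-0.034, 0.001, 0.029], 'width': 0.998}
top 452.1716287282868 323.0805021251094 195.00311095942237 [[-0.021, -0.987, 0.161, 335.097], [-1.0, 0.023, 0.011, -31.837], [-0.015, -0.16, -0.987, 1272.585], [0.0, 0.0, 0.0, 1.0]]
carrier [([200.0, 487.0], 0.95), ([223.0, 425.0], 0.79), ([266.0, 440.0], 0.74)]
carrier_nose [([258.0, 451.0], 0.86), ([199.0, 470.0], 0.71), ([226.0, 409.0], 0.56)]
stage [([188.0, 286.0], 0.63)]
throat [([155.0, 169.0], 0.73), ([183.0, 284.0], 0.58), ([222.0, 172.0], 0.38)]
stop_zone [([186.0, 261.0], 0.83)]
reagent [([222.0, 173.0], 0.68)]
tubestand [([155.0, 168.0], 0.8), ([184.0, 264.0], 0.25)]
microplate [([162.0, 424.0], 0.68)]
scene 369.1218069740747 324.6821303661601 200.60456109
[... 343 characters left out ...]
 347.0], 0.86)]
stop_zone [([249.0, 367.0], 0.82)]
reagent [([297.0, 474.0], 0.58), ([162.0, 272.0], 0.55), ([358.0, 438.0], 0.44)]
tubestand [([358.0, 440.0], 0.7)]
microplate [([193.0, 234.0], 0.83)]
wrist 309.70691628693146 314.51296685112385 198.71176337834817 [[0.403, 0.867, 0.294, 184.553], [0.915, -0.381, -0.13, 628.907], [-0.0, 0.322, -0.947, 374.84], [0.0, 0.0, 0.0, 1.0]]
carrier [([335.0, 19.0], 0.9), ([367.0, 55.0], 0.73), ([382.0, 42.0], 0.5)]
carrier_nose [([340.0, 17.0], 0.79), ([363.0, 49.0], 0.59), ([386.0, 50.0], 0.53)]
stage [([388.0, 157.0], 0.87)]
throat [([396.0, 154.0], 0.94)]
stop_zone [([397.0, 173.0], 0.93)]
reagent [([326.0, 264.0], 0.93)]
tubestand []
microplate []
```

View pics/top0.png

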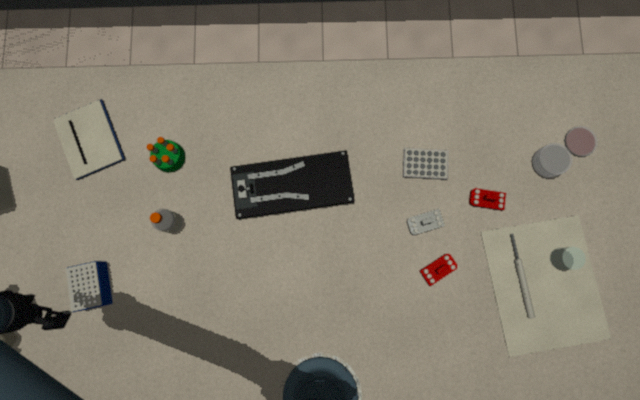

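View pics/scene0.png

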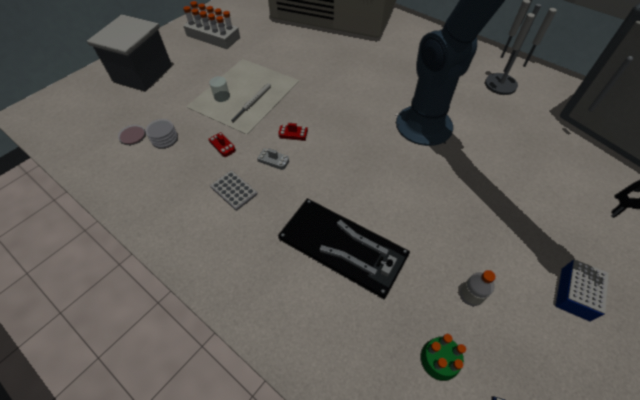

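```bash
python3 - <<'E'
import cv2
t=cv2.imread('pics/top0.png')[120:300,240:540]; cv2.imwrite('pics/top0c.png',cv2.resize(t,None,fx=2.66,fy=2.66,interpolation=3))
t=cv2.imread('pics/scene0.png')[90:290,180:440]; cv2.imwrite('pics/scene0c.png',cv2.resize(t,None,fx=3,fy=3,interpolation=3))
E
```

```text
(no output)
```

View pics/top0c.png

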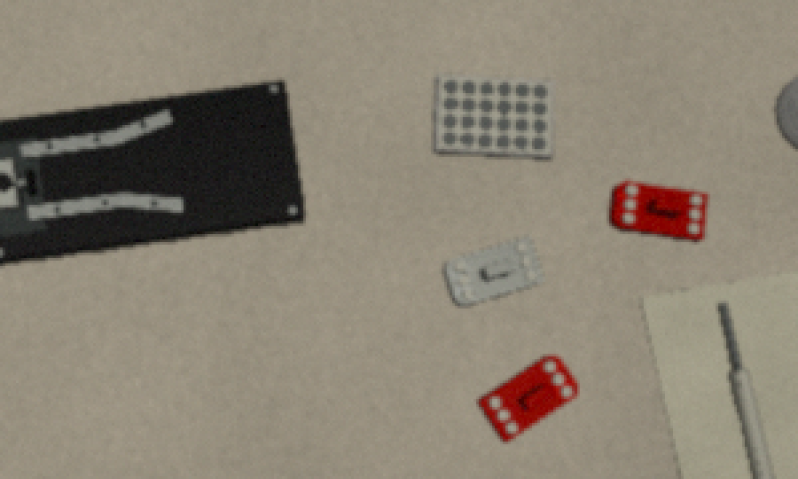

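View pics/scene0c.png

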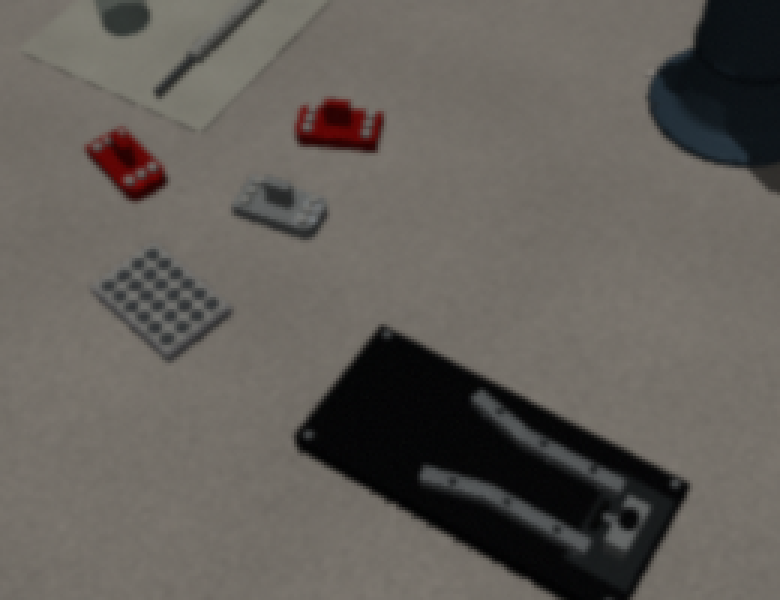

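The candidates in the top image are red (440,268), red (488,199) and aluminium grey (425,222). The grey one is the carrier, since red is excluded. Its rounded nose faces left, at about (409,226). The stage's guides also lie on the left, so the push direction is roughly world +y.

```bash
python3 - <<'E'
from h import *
mt=robot.camera_model('top'); ms=robot.camera_model('scene')
print('car',atz(mt,425,223,0),atz(ms,274,160,0),'nose',atz(mt,409,226,9),atz(ms,283,163,9))
# stage corners from crops
for n,m,pts in [('top',mt,[(240+285/2.66,120+81/2.66),(240+303/2.66,120+221/2.66)]),('scene',ms,[(180+384/3,90+325/3),(180+298/3,90+435/3),(180+688/3,90+485/3)])]:
    for p in pts: print(n,np.round(p),np.round(atz(m,*p,30),1))
print('tops',atz(mt,232,166,30),atz(mt,237,218,30))
robot.grab_frame('top')
for n in ['top','scene']:
    robot.grab_frame(n)
    for t in ['carrier','stage']:
        for d in robot.trace(n,t):
            mk=d['mask'].astype(np.uint8); c=max(cv2.findContours(mk,0,1)[0],key=cv2.contourArea); print(n,t,round(d['score'],2),d['bbox'],cv2.minAreaRect(c), [np.round(atz(mt if n=='top' else ms,*p,30 if t=='stage' else 9)[:2],1).tolist() for p in cv2.boxPoints(cv2.minAreaRect(c))])
for t,p in [('micro',(424,162)),('reag',(173,222)),('tube',(168,155))]: print(t,atz(mt,*p,0))
E
```

```text
car [ 455.60505027 -302.43445237    0.        ] [ 452.04975691 -303.4829737     0.        ] nose [ 447.35137714 -255.52029235    9.        ] [ 448.19271419 -265.66421918    9.        ]
top [347. 150.] [663.2 -88.4  30. ]
top [354. 203.] [ 512.5 -102.7   30. ]
scene [308. 198.] [ 515.3 -101.4   30. ]
scene [279. 235.] [660.1 -83.   30. ]
scene [409. 252.] [478.4 225.2  30. ]
tops [626.04718149 237.57704246  30.        ] [478.20205962 221.98726458  30.        ]
top carrier 0.94 [420.7, 251.9, 459.5, 284.8] ((439.3646240234375, 269.3817138671875), (20.199071884155273, 35.854583740234375), 57.094757080078125) [[323.9, -276.2], [375.3, -362.0], [328.4, -389.0], [277.7, -303.5]]
top carrier 0.71 [407.7, 211.4, 444.2, 236.0] ((424.8405456542969, 222.35678100585938), (17.939239501953125, 35.06974411010742), 72.89727020263672) [[467.4, -246.6], [494.3, -341.9], [445.8, -353.6], [419.2, -258.8]]
top carrier 0.66 [471.1, 189.8, 507.3, 211.6] ((487.33740234375, 199.2506103515625), (36.64009094238281, 18.69089698791504), 8.530765533447266) [[500.5, -423.1], [553.0, -434.7], [535.1, -535.1], [482.
[... 461 characters left out ...]
1.4, 309.6, 142.2] ((292.0, 131.0), (16.0, 28.0), 90.0) [[322.2, -404.8], [260.1, -327.6], [319.4, -277.0], [379.4, -351.6]]
scene carrier 0.72 [257.9, 150.8, 290.6, 169.5] ((273.1861267089844, 157.61314392089844), (30.84231185913086, 17.941509246826172), 19.98310661315918) [[497.2, -341.8], [430.7, -378.9], [404.7, -270.7], [470.7, -238.1]]
scene stage 0.64 [279.9, 197.1, 407.6, 296.4] ((342.8166198730469, 245.96885681152344), (124.11764526367188, 53.29411697387695), 28.072484970092773) [[678.9, -79.9], [515.0, -130.7], [477.1, 226.9], [628.6, 246.2]]
micro [ 631.45472362 -309.56473066    0.        ]
reag [474.3340441  410.13149074   0.        ]
tube [670.35737475 431.1206529    0.        ]
```

servo_tool(targets=[[[1, -0.05, 0.06, 0, 0.1], [1, -0.09, 0.12, 0, 0.28], [1, -0.13, 0.175, 0, 0.46], [1, -0.17, 0.23, 0, 0.64], [1, -0.21, 0.285, 0, 0.8], [1, -0.25, 0.34, 0, 0.93], [1, -0.29, 0.395, 0, 1.04], [1, -0.33, 0.445, 0, 1.04], [1, -0.355, 0.48, 0, 1.04], [1, -0.366, 0.495, 0, 1.04], [1, -0.366, 0.495, 0, 1.04], [1, -0.366, 0.495, 0, 1.04]]])

```text
time: 3.2
tool_pos: [567.3, 61.5, 231.2]
tcp_rot: [[0.993, 0.116, -0.0], [0.116, -0.993, 0.001], [-0.0, -0.001, -1.0]]
wrist_force: [-0.3, 0.3, -0.7]
width: 0.996
```

```bash
python3 - <<'E'
from h import *
s=robot.observe(); print(s['time'],s['tool_pos'],s['joint_positions'],np.abs(s['joint_vel']).max(),np.round(s['tcp_rot'],3))
m=robot.camera_model('wrist'); im=snap('wrist','w1.png'); print(np.round(m['T'],4).tolist())
np.savez('w1.npz',T=m['T'],f=m['fx'],cx=m['cx'],cy=m['cy'],im=im,fy=m['fy'])
for t in ['throat','stop_zone','stage']: print(t,[(d['centre'],atz(m,d['centre'][1],d['centre'][0],{'throat':30,'stop_zone':41,'stage':0}[t],True),d['score']) for d in robot.mark_of('wrist',t)])
E
```

```text
3.2 [567.28848757  61.45286037 231.17877148] [-0.63557881  0.25264735  0.53126025  1.81380273 -0.14248227  1.11316736
  0.06172944] 0.03057013003105873 [[ 0.993  0.116 -0.   ]
 [ 0.116 -0.993  0.001]
 [-0.    -0.001 -1.   ]]
[[0.9933, 0.1101, 0.0362, 556.951], [0.1159, -0.9404, -0.3199, 144.2099], [-0.0012, 0.3219, -0.9468, 374.7774], [0.0, 0.0, 0.0, 1.0]]
throat [([147.2, 318.0], array([566.93190719,  88.86080959,  30.        ]), 0.91)]
stop_zone [([93.9, 314.4], array([556.01828624, 147.69557833,  41.        ]), 0.79), ([148.1, 316.3], array([564.89505052,  89.42114826,  41.        ]), 0.54)]
stage [([144.8, 316.4], array([565.51214418,  86.77318727,   0.        ]), 0.8), ([345.7, 219.2], array([ 436.88747657, -272.10269823,    0.        ]), 0.33)]
```

View pics/w1.png

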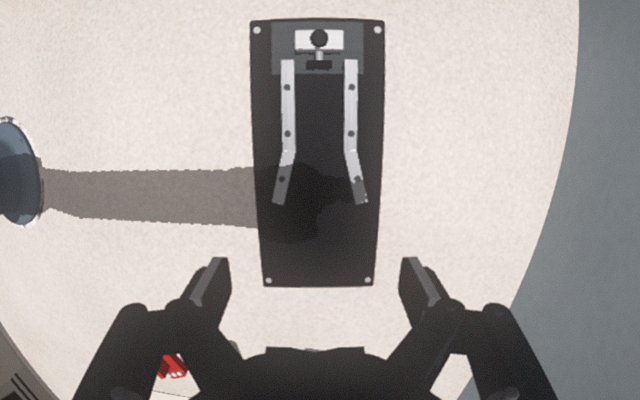

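The stage fills the wrist picture centre, with corners near (249,20), (384,22), (262,287) and (373,287). The rails run from row 60 to row 205, and the buffer is at (319,66). I'll rectify this onto the stage planes.

```bash
python3 - <<'E'
from h import *
d=np.load('w1.npz'); m=dict(T=d['T'],fx=float(d['f']),fy=float(d['fy']),cx=float(d['cx']),cy=float(d['cy']))
im=cv2.cvtColor(d['im'],cv2.COLOR_RGB2BGR)
def ortho(z,th,o):
    c,s=np.cos(th),np.sin(th); X=np.arange(-200,170,.5); Y=np.arange(-100,100,.5)
    mp=np.zeros((len(Y),len(X),2),np.float32)
    for i,y in enumerate(Y):
        for j,x in enumerate(X): mp[i,j]=proj(m,[o[0]+c*x-s*y,o[1]+s*x+c*y,z],True)
    return cv2.remap(im,mp[...,0],mp[...,1],cv2.INTER_LINEAR)
th=np.deg2rad(96.5); o=(566.9,88.9)
for z in (30,44):
    a=ortho(z,th,o); np.save(f'o{z}.npy',a)
    b=a.copy()
    for x in range(-200,170,50): b[:, (x+200)*2]=b[:, (x+200)*2]//2+[0,60,0]
    b[200]=b[200]//2+[0,0,100]
    cv2.imwrite(f'pics/o{z}.png',b)
# corners by pixel at z=30
P=[atz(m,*p,30,True)[:2] for p in [(249,20),(384,22),(262.5,287),(373,287)]]; print(np.round(P,1))
E
```

```text
[[ 474.3  226. ]
 [ 622.4  241.2]
 [ 514.7 -106.2]
 [ 663.9  -89.1]]
```

View pics/o30.png

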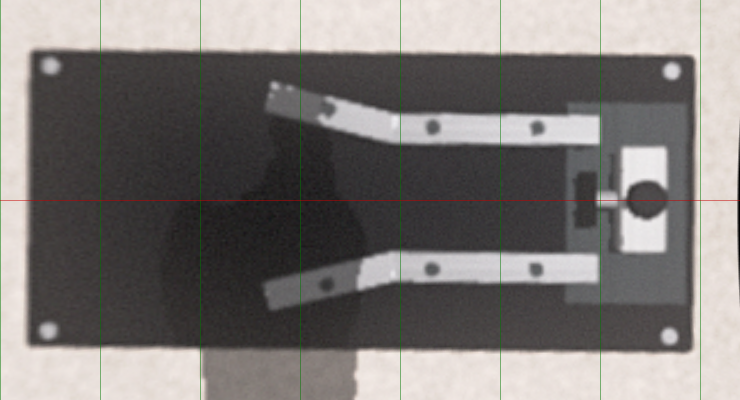

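View pics/o44.png

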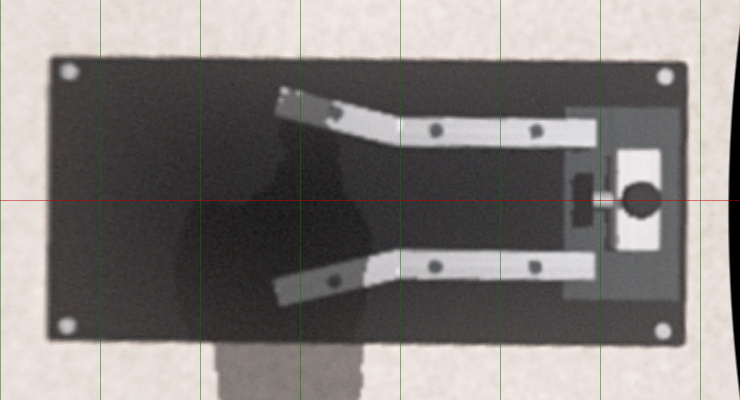

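```bash
python3 - <<'E'
from h import *
th=np.deg2rad(96.5); o=np.array((566.9,88.9)); c,s=np.cos(th),np.sin(th)
W=lambda x,y:o+[c*x-s*y,s*x+c*y]
a=cv2.cvtColor(np.load('o44.npy'),6).astype(float); a=cv2.GaussianBlur(a,(5,5),0)
def edge(img,cols,r0,r1,sg):
    out=[]
    for k in cols:
        g=np.diff(img[r0:r1,k])*sg; i=int(np.argmax(g)); 
        if 0<i<len(g)-1:
            q=g[i-1]-2*g[i]+g[i+1]; i=i+0.5*(g[i-1]-g[i+1])/q if q else i
        out.append((k,r0+i+.5))
    p=np.array(out); f=np.polyfit((p[:,0]-400)*.5,(p[:,1]-200)*.5,1); 
    r=(p[:,1]-200)*.5-np.polyval(f,(p[:,0]-400)*.5); k=abs(r)<.7
    f=np.polyfit((p[k,0]-400)*.5,(p[k,1]-200)*.5,1); return f,r[k].std(),k.mean()
u=edge(a,range(410,590),135,160,-1); l=edge(a,range(410,590),238,262,1); print(u,l)
b=cv2.GaussianBlur(cv2.cvtColor(np.load('o30.npy'),6).astype(float),(5,5),0)
t=edge(b,range(40,680),40,70,-1); bo=edge(b,[*range(40,190),*range(370,680)],335,360,1); print(t,bo)
e=edge(b.T.copy(),range(0,1),20,50,-1) if 0 else None
for r in (100,200,300):
    g=np.diff(b[r,10:60]); print('tail edge x',(10+np.argmin(g)+.5-400)*.5)
    g=np.diff(b[r,670:710]); print('far edge x',(670+np.argmax(g)+.5-400)*.5)
E
```

```text
(array([ 4.92999589e-03, -2.71736488e+01]), np.float64(0.23199178755960814), np.float64(1.0)) (array([1.17501867e-02, 2.47748017e+01]), np.float64(0.12681413170160152), np.float64(1.0))
(array([ 8.32027354e-03, -7.37711286e+01]), np.float64(0.16322354919810486), np.float64(1.0)) (array([8.95321489e-03, 7.47897189e+01]), np.float64(0.16519612090973557), np.float64(1.0))
tail edge x -186.25
far edge x 147.25
tail edge x -186.75
far edge x 147.25
tail edge x -186.25
far edge x 146.75
```

servo_tool(targets=[[[1, -0.02, 0.05, 0, -0.05], [1, -0.045, 0.105, 0, -0.1], [1, -0.07, 0.16, 0.01, -0.146], [1, -0.095, 0.215, 0.02, -0.146], [1, -0.12, 0.27, 0.03, -0.146], [1, -0.143, 0.32, 0.03, -0.146], [1, -0.154, 0.347, 0.03, -0.146], [1, -0.154, 0.347, 0.03, -0.146], [1, -0.154, 0.347, 0.03, -0.146]]])

```text
time: 4.53
tool_pos: [456.7, -297.7, 200.7]
tcp_rot: [[0.964, 0.266, -0.0], [0.266, -0.964, 0.002], [0.0, -0.002, -1.0]]
wrist_force: [0.1, 0.7, 0.5]
width: 0.997
```

```bash
python3 - <<'E'
from h import *
s=robot.observe(); print(s['time'],s['tool_pos'],s['joint_positions'][6],np.abs(s['joint_vel']).max(),np.round(s['tcp_rot'],3))
m=robot.camera_model('wrist'); im=snap('wrist','w2.png')
np.savez('w2.npz',T=m['T'],f=m['fx'],cx=m['cx'],cy=m['cy'],im=im,fy=m['fy'])
for t,z in [('carrier',0),('carrier_nose',9)]: print(t,[(d['centre'],np.round(atz(m,d['centre'][1],d['centre'][0],z,True),1),d['score']) for d in robot.mark_of('wrist',t)])
E
```

```text
4.525 [ 456.68722598 -297.66950594  200.72399562] 0.9543588570862931 0.01555587594001401 [[ 0.964  0.266 -0.   ]
 [ 0.266 -0.964  0.002]
 [ 0.    -0.002 -1.   ]]
carrier [([172.1, 199.9], array([ 323.4, -334. ,    0. ]), 0.94), ([173.3, 313.0], array([ 454.8, -300.8,    0. ]), 0.59)]
carrier_nose [([208.4, 211.9], array([ 348.3, -371.6,    9. ]), 0.77), ([134.2, 309.3], array([ 438.8, -257.4,    9. ]), 0.67)]
```

View pics/w2.png

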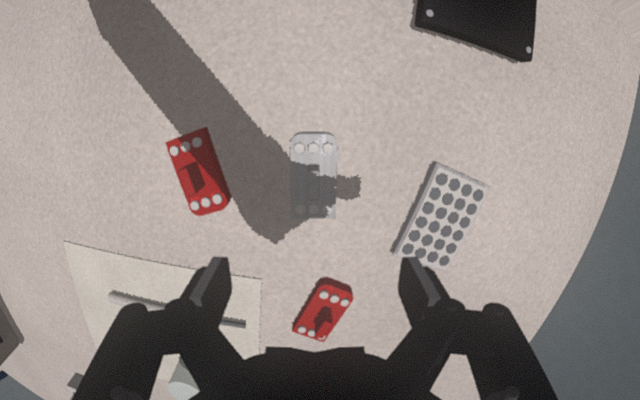

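```bash
python3 - <<'E'
from h import *
d=np.load('w2.npz'); m=dict(T=d['T'],fx=float(d['f']),fy=float(d['fy']),cx=float(d['cx']),cy=float(d['cy']))
im=cv2.cvtColor(d['im'],cv2.COLOR_RGB2BGR)
th=np.deg2rad(105); o=(455,-301); c,s=np.cos(th),np.sin(th)
for z in (18,50):
    X=np.arange(-80,80,.25); Y=np.arange(-60,60,.25); mp=np.zeros((len(Y),len(X),2),np.float32)
    for i,y in enumerate(Y):
        for j,x in enumerate(X): mp[i,j]=proj(m,[o[0]+c*x-s*y,o[1]+s*x+c*y,z],True)
    a=cv2.remap(im,mp[...,0],mp[...,1],cv2.INTER_LINEAR)
    a=np.clip((a/255.)**.6*255,0,255).astype(np.uint8)
    a[240,::8]=[0,0,255]; a[::8,320]=[0,0,255]
    cv2.imwrite(f'pics/c{z}.png',a)
E
```

```text
(no output)
```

View pics/c18.png

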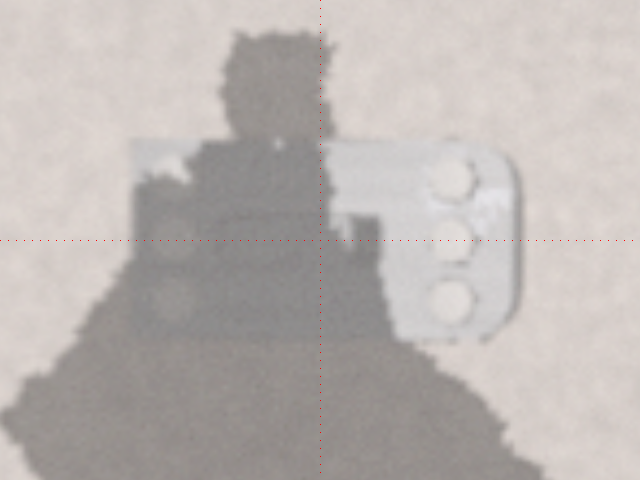

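View pics/c50.png

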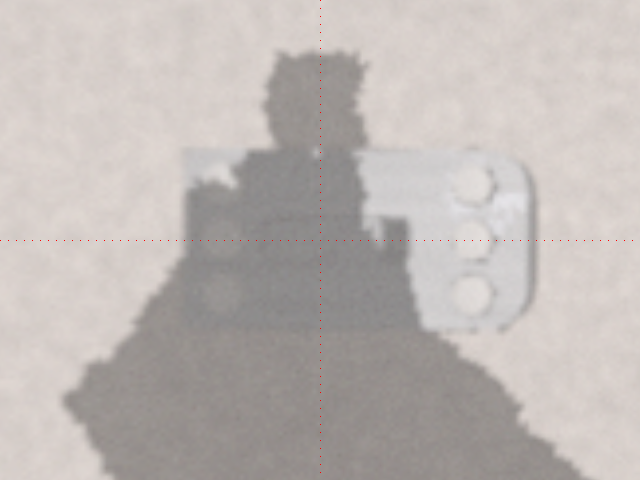

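The crop confirms the aluminium carrier. It measures 96 × 51 mm in the rectified view, nose at yaw ≈105°, centre ≈(454.6, -299.7). I'll descend and grip the fin.

servo_tool(targets=[[[0.6, -0.001, 0.001, 0.04, 0], [0.6, -0.002, 0.001, 0.08, 0], [0.6, -0.0026, 0.0014, 0.12, -0.004], [0.6, -0.0026, 0.0014, 0.15, -0.004], [0.6, -0.0026, 0.0014, 0.17, -0.004], [0.6, -0.0026, 0.0014, 0.177, -0.004], [0.6, -0.0026, 0.0014, 0.178, -0.004], [0.6, -0.0026, 0.0014, 0.178, -0.004]]], squeeze=30)

```text
time: 5.68
tool_pos: [455.6, -299.8, 23.8]
tcp_rot: [[0.963, 0.271, 0.002], [0.271, -0.963, 0.001], [0.002, -0.0, -1.0]]
wrist_force: [-0.1, -0.1, 0.4]
width: 0.8
```

```bash
python3 - <<'E'
from h import *
s=robot.observe(); print(s['time'],s['tool_pos'],s['wrist_force'],s['width']); snap('wrist','w3.png')
E
```

```text
5.675 [ 455.63294069 -299.77080626   23.80021207] [-0.06911837 -0.10493244  0.36712927] 0.800068508839289
```

View pics/w3.png

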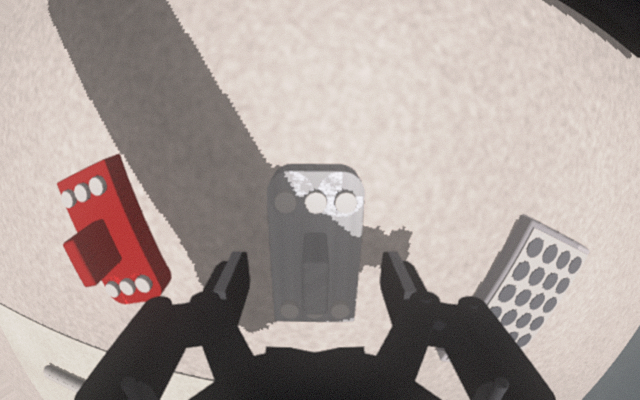

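The open jaws straddle the fin at (316,265), centred on the pads. I'll close on it.

servo_tool(targets=[[[-1, 0, 0, 0, 0], [-1, 0, 0, 0, 0], [-1, 0, 0, 0, 0], [-1, 0, 0, 0, 0], [-1, 0, 0, 0, 0], [-1, 0, 0, 0, 0], [-1, 0, 0, 0, 0], [-1, 0, 0, 0, 0]]], squeeze=35)

```text
time: 6.72
tool_pos: [455.8, -299.8, 24.1]
tcp_rot: [[0.962, 0.271, 0.002], [0.271, -0.962, 0.001], [0.002, -0.0, -1.0]]
wrist_force: [-0.5, 1.3, 5.2]
width: 0.132
```

servo_tool(targets=[[[-1, 0, 0, -0.005, 0], [-1, 0, 0, -0.015, 0], [-1, 0, 0, -0.035, 0], [-1, 0, 0, -0.06, 0], [-1, 0, 0, -0.08, 0], [-1, 0, 0, -0.08, 0]]])

```text
time: 7.48
tool_pos: [457.3, -300.9, 106.5]
tcp_rot: [[0.963, 0.271, 0.007], [0.271, -0.963, -0.001], [0.006, 0.003, -1.0]]
wrist_force: [0.8, 1.2, -2.5]
width: 0.133
```

```bash
python3 - <<'E'
from h import *
s=robot.observe(); print(s['time'],s['tool_pos'],s['wrist_force'],s['width'],np.round(s['tcp_rot'],4)); snap('wrist','w4.png')
E
```

```text
7.475 [ 457.30499156 -300.89618513  106.50451123] [ 0.79086231  1.2401711  -2.53651049] 0.13322617061083974 [[ 9.625e-01  2.712e-01  6.800e-03]
 [ 2.712e-01 -9.625e-01 -9.000e-04]
 [ 6.300e-03  2.700e-03 -1.000e+00]]
```

View pics/w4.png

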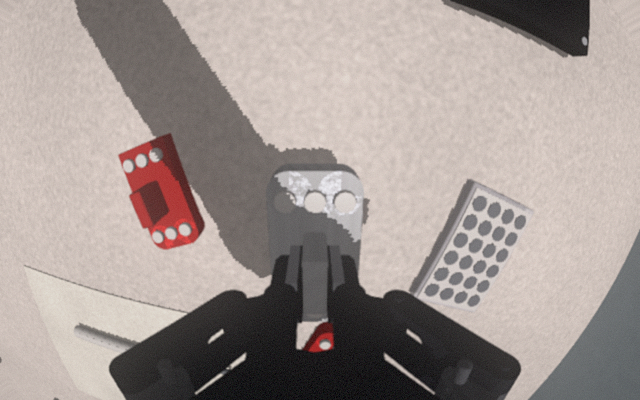

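servo_tool(targets=[[[-1, 0.01, -0.012, 0, 0], [-1, 0.03, -0.035, 0, 0.02], [-1, 0.055, -0.065, 0, 0.05], [-1, 0.085, -0.1, 0, 0.08], [-1, 0.115, -0.135, 0, 0.11], [-1, 0.145, -0.165, 0, 0.13], [-1, 0.17, -0.193, 0, 0.15], [-1, 0.185, -0.21, 0.005, 0.152], [-1, 0.192, -0.218, 0.012, 0.152], [-1, 0.193, -0.2197, 0.02, 0.152], [-1, 0.193, -0.2197, 0.026, 0.152], [-1, 0.193, -0.2197, 0.026, 0.152], [-1, 0.193, -0.2197, 0.026, 0.152]]])

```text
time: 9.15
tool_pos: [582.5, -37.5, 80.0]
tcp_rot: [[0.993, 0.121, 0.005], [0.121, -0.993, 0.0], [0.005, 0.0, -1.0]]
wrist_force: [0.1, -0.6, -1.0]
width: 0.133
```

```bash
cat > look.py <<'E'
import sys
from h import *
s=robot.observe(); print(s['time'],np.round(s['tool_pos'],2),np.round(s['wrist_force'],2),s['width'],np.round(s['tcp_rot'],4).tolist())
m=robot.camera_model('wrist'); im=snap('wrist',sys.argv[1]+'.png')
np.savez(sys.argv[1]+'.npz',T=m['T'],fx=m['fx'],cx=m['cx'],cy=m['cy'],im=im,fy=m['fy'],tool=s['tool_pos'],R=s['tcp_rot'])
E
python3 look.py w5
```

```text
9.15 [582.47 -37.5   80.02] [ 0.09 -0.63 -0.96] 0.13261844823145433 [[0.9927, 0.1206, 0.0046], [0.1206, -0.9927, 0.0001], [0.0046, 0.0005, -1.0]]
```

View pics/w5.png

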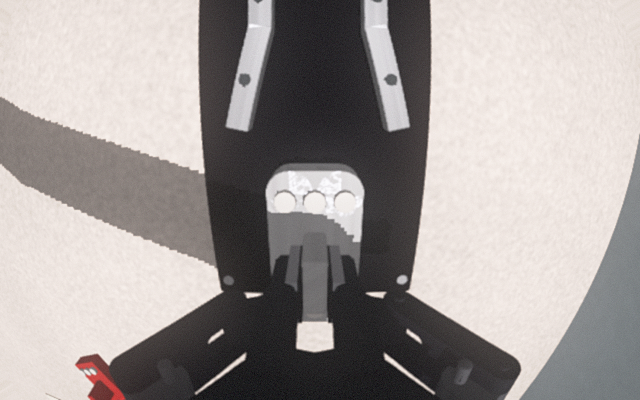

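```bash
python3 - <<'E'
from h import *
im=cv2.imread('pics/w5.png'); cv2.imwrite('pics/w5c.png',cv2.resize(im[0:300,190:440],None,fx=2,fy=2,interpolation=3))
cv2.imwrite('pics/w5d.png',cv2.resize(im[150:300,240:390],None,fx=4,fy=4,interpolation=3))
E
```

```text
(no output)
```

View pics/w5c.png

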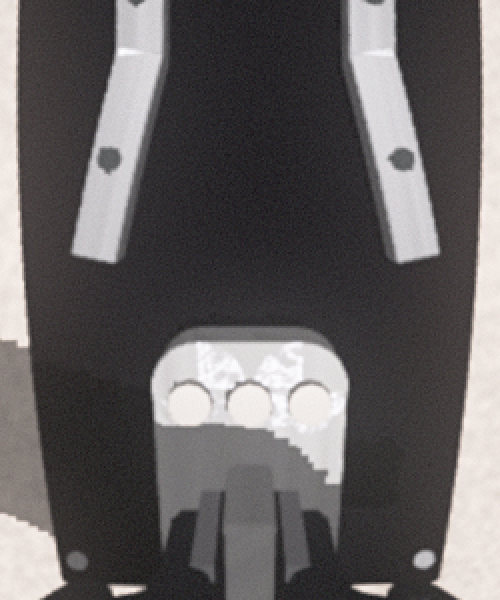

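View pics/w5d.png

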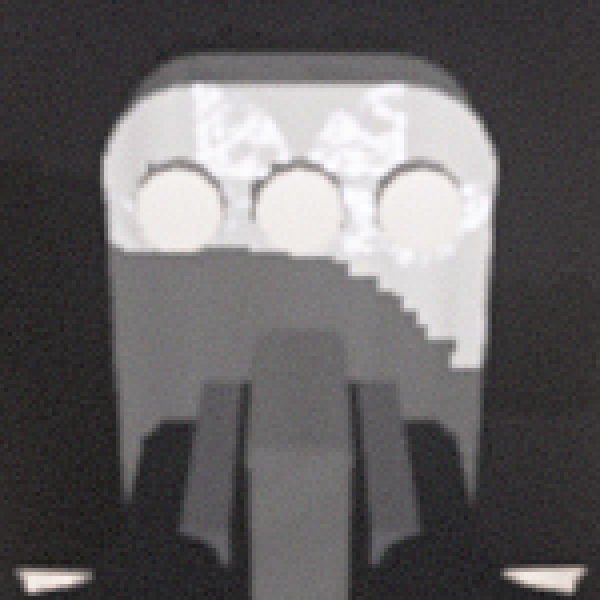

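```bash
python3 - <<'E'
from h import *
d=np.load('w5.npz'); m={k:(d[k] if k=='T' else float(d[k])) for k in ['T','fx','fy','cx','cy']}
R=d['R']; t=d['tool']
G=np.array([568.3,87.0]); ex=np.array([-.1217,.9926]); ey=np.array([-.9926,-.1217])
def st(p): p=p[:2]-G; return np.round([p@ex,p@ey],2)
for z in (72,74,76):
  print(z,[st(atz(m,*p,z,True)) for p in [(265.75,190),(364.25,190),(272,267.5),(358.5,267.5),(314.5,171.75)]])
print('rails',[st(atz(m,*p,44,True)) for p in [(248.5,131),(388.5,131.5),(272,26),(364,26)]])
print('tcp',st(t))
E
```

```text
72 [array([-88.6 ,  26.96]), array([-88.74, -23.92]), array([-135.02,   26.24]), array([-135.24,  -23.4 ]), array([-79.09,   1.78])]
74 [array([-87.98,  26.63]), array([-88.12, -23.58]), array([-133.79,   25.92]), array([-134.  ,  -23.06]), array([-78.59,   1.79])]
76 [array([-87.36,  26.31]), array([-87.5 , -23.23]), array([-132.56,   25.6 ]), array([-132.77,  -22.72]), array([-78.1 ,   1.79])]
rails [array([-60.9 ,  40.36]), array([-61.21, -42.02]), array([ 0.74, 25.69]), array([  0.93, -26.66])]
tcp [-125.3     1.09]
```

In the rectified view the carrier sits about 2 mm to +y of the guide centre line and is well aligned in yaw. I'll correct that shift and lower it gently.

servo_tool(targets=[[[-1, 0.001, -0.003, 0.0, 0], [-1, 0.002, -0.005, 0.004, 0], [-1, 0.002, -0.005, 0.009, 0], [-1, 0.002, -0.005, 0.014, 0], [-1, 0.002, -0.005, 0.018, 0], [-1, 0.002, -0.005, 0.021, 0], [-1, 0.002, -0.005, 0.023, 0], [-1, 0.002, -0.005, 0.024, 0], [-1, 0.002, -0.005, 0.0245, 0], [-1, 0.002, -0.005, 0.0245, 0]]])

```text
time: 10.45
tool_pos: [584.3, -32.0, 55.8]
tcp_rot: [[0.993, 0.121, 0.005], [0.121, -0.993, 0.0], [0.005, 0.0, -1.0]]
wrist_force: [0.5, -0.3, -1.0]
width: 0.135
```

servo_tool(targets=[[[-1, 0, 0, 0.001, 0], [-1, 0, 0, 0.0015, 0], [-1, 0, 0, 0.002, 0], [-1, 0, 0, 0.002, 0]]])

```text
time: 10.95
tool_pos: [584.4, -32.0, 54.2]
tcp_rot: [[0.993, 0.121, 0.005], [0.121, -0.993, 0.001], [0.005, 0.0, -1.0]]
wrist_force: [-1.2, 0.6, 2.5]
width: 0.138
```

servo_tool(targets=[[[-0.6, 0, 0, 0.0, 0], [-0.2, 0, 0, 0, 0], [0.1, 0, 0, 0, 0], [0.1, 0, 0, 0, 0], [0.1, 0, 0, -0.005, 0], [0.1, 0, 0, -0.025, 0], [0.1, 0, 0, -0.06, 0], [0.1, 0, 0.01, -0.075, 0], [-1, 0, 0.04, -0.075, 0], [-1, 0, 0.065, -0.075, 0], [-1, 0, 0.08, -0.075, 0], [-1, 0, 0.08, -0.075, 0]]])

```text
time: 12.45
tool_pos: [593.4, -113.5, 129.4]
tcp_rot: [[0.993, 0.118, 0.005], [0.118, -0.993, -0.0], [0.005, 0.001, -1.0]]
wrist_force: [0.3, 0.1, -0.7]
width: 0.003
```

```bash
python3 look.py w6
```

```text
12.45 [ 593.44 -113.47  129.45] [ 0.34  0.12 -0.72] 0.0028623526333214837 [[0.993, 0.1178, 0.0053], [0.1178, -0.993, -0.0002], [0.0053, 0.0008, -1.0]]
```

View pics/w6.png

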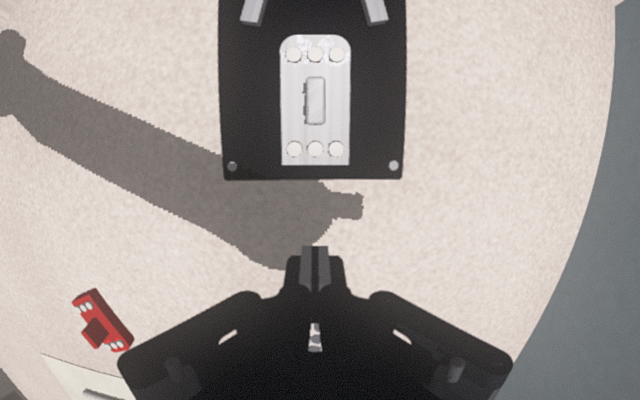

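```bash
python3 - <<'E'
from h import *
im=cv2.imread('pics/w6.png'); cv2.imwrite('pics/w6c.png',cv2.resize(im[0:190,220:410],None,fx=3.1,fy=3.1,interpolation=3))
d=np.load('w6.npz'); m={k:(d[k] if k=='T' else float(d[k])) for k in ['T','fx','fy','cx','cy']}
G=np.array([568.3,87.0]); ex=np.array([-.1217,.9926]); ey=np.array([-.9926,-.1217])
X=np.arange(-190,-40,.25);Y=np.arange(-60,60,.25)
XX,YY=np.meshgrid(X,Y)
for z in (48,44):
    mp=np.array([proj(m,[*(G+ex*x+ey*y),z],True) for x,y in zip(XX.ravel(),YY.ravel())],np.float32).reshape(*XX.shape,2)
    a=cv2.remap(im,mp[...,0],mp[...,1],1); a[240,::8]=[0,0,255]; cv2.imwrite(f'pics/p{z}.png',a)
    if z==48:
        g=cv2.GaussianBlur(cv2.cvtColor(a,6).astype(float),(5,5),0); 
        for lo,hi,sg in ((110,170,1),(310,370,-1)):
            e=[(X[k],Y[lo+np.argmax(sg*np.diff(g[lo:hi,k]))]) for k in range(100,380,4)]; e=np.array(e); f=np.polyfit(e[:,0]+121,e[:,1],1); print(f,np.std(e[:,1]-np.polyval(f,e[:,0]+121)))
        k=[X[20+np.argmax(np.diff(g[r,20:200]))] for r in range(180,300,10)]; print('tail',k)
p=d['tool'][:2]-G; print('tcp',p@ex,p@ey)
E
```

```text
[-3.24556032e-03 -2.57451185e+01] 0.1516428400730615
[6.64858718e-04 2.41634590e+01] 0.1796344007698351
tail [np.float64(-168.5), np.float64(-168.5), np.float64(-168.5), np.float64(-168.5), np.float64(-168.75), np.float64(-168.5), np.float64(-168.75), np.float64(-168.5), np.float64(-168.5), np.float64(-168.5), np.float64(-168.5), np.float64(-168.5)]
tcp -202.04392352388055 -0.5528814138525319
```

View pics/p44.png

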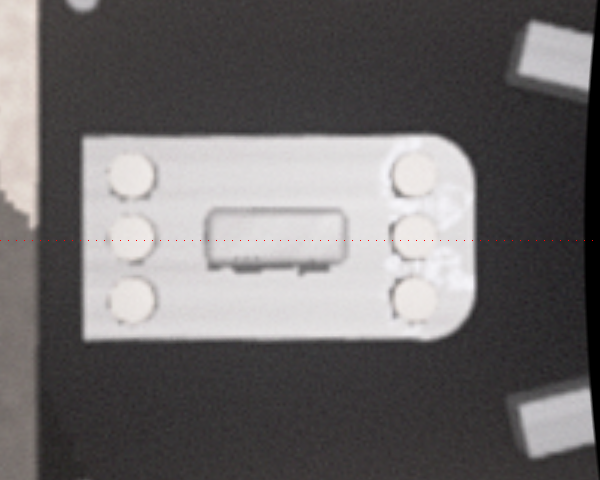

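Carrier is flat, aligned, and about 0.8 mm off the guide centre. I'll lower the shut fingers behind the tail.

servo_tool(targets=[[[-1, 0, 0, 0.03, -0.003], [-1, 0, 0, 0.06, -0.003], [-1, 0, 0, 0.083, -0.003], [-1, 0, 0, 0.0925, -0.003], [-1, 0, 0, 0.0925, -0.003], [-1, 0, -0.007, 0.0925, -0.003], [-1, 0, -0.014, 0.0925, -0.003], [-1, 0, -0.018, 0.0925, -0.003], [-1, 0, -0.018, 0.0925, -0.003]]])

```text
time: 13.62
tool_pos: [592.0, -92.7, 36.9]
tcp_rot: [[0.992, 0.124, 0.005], [0.124, -0.992, 0.001], [0.005, -0.001, -1.0]]
wrist_force: [0.5, 1.0, 0.8]
width: 0.001
```

```bash
python3 look.py w7
```

```text
13.625 [592.04 -92.73  36.92] [0.53 0.97 0.76] 0.000871310512317615 [[0.9922, 0.1242, 0.0053], [0.1242, -0.9923, 0.0015], [0.0055, -0.0008, -1.0]]
```

View pics/w7.png

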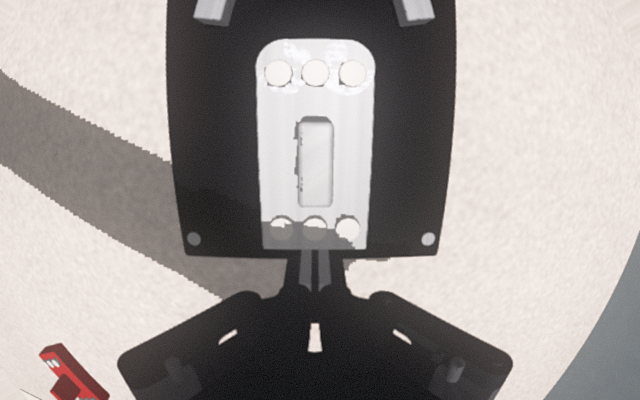

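servo_tool(targets=[[[-1, -0.001, -0.003, 0, 0], [-1, -0.001, -0.007, 0, 0], [-1, -0.001, -0.012, 0, 0], [-1, -0.001, -0.017, 0, 0], [-1, -0.001, -0.022, 0, 0], [-1, -0.001, -0.027, 0, 0], [-1, -0.001, -0.032, 0, 0], [-1, -0.001, -0.037, 0, 0], [-1, -0.001, -0.042, 0, 0], [-1, -0.001, -0.047, 0, 0], [-1, -0.001, -0.052, 0, 0], [-1, -0.001, -0.057, 0, 0]]])

```text
time: 15.18
tool_pos: [584.0, -36.8, 37.0]
tcp_rot: [[0.992, 0.123, 0.006], [0.123, -0.992, 0.001], [0.006, -0.0, -1.0]]
wrist_force: [-0.0, -2.6, 1.7]
width: -0.001
```

```bash
python3 look.py w8
```

```text
15.175 [584.01 -36.76  37.01] [-0.01 -2.56  1.75] -0.0012641070796820379 [[0.9923, 0.1234, 0.0055], [0.1234, -0.9924, 0.0009], [0.0056, -0.0002, -1.0]]
```

View pics/w8.png

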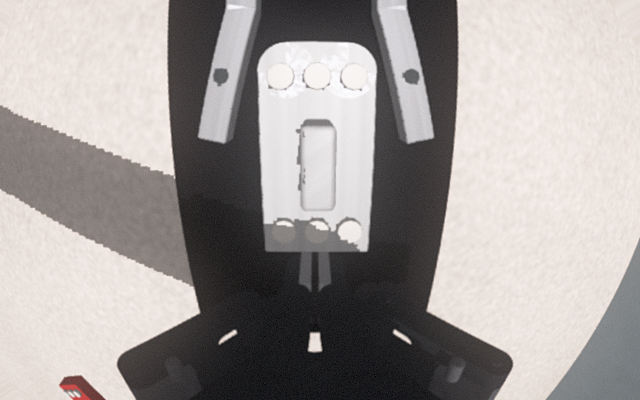

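servo_tool(targets=[[[-1, 0, -0.003, 0, 0], [-1, 0, -0.006, 0, 0], [-1, 0, -0.009, 0, 0], [-1, 0, -0.012, 0, 0], [-1, 0, -0.015, 0, 0], [-1, 0, -0.018, 0, 0], [-1, 0, -0.021, 0, 0], [-1, 0, -0.024, 0, 0], [-1, 0, -0.027, 0, 0], [-1, 0, -0.03, 0, 0]]])

```text
time: 16.48
tool_pos: [580.1, -5.6, 36.9]
tcp_rot: [[0.992, 0.125, 0.005], [0.125, -0.992, 0.002], [0.005, -0.001, -1.0]]
wrist_force: [0.2, -1.3, 0.9]
width: 0.0
```

servo_tool(targets=[[[-1, 0, -0.003, 0, 0], [-1, 0, -0.006, 0, 0], [-1, 0, -0.009, 0, 0], [-1, 0, -0.012, 0, 0], [-1, 0, -0.016, 0, 0], [-1, 0, -0.02, 0, 0], [-1, 0, -0.024, 0, 0], [-1, 0, -0.028, 0, 0]]])

```text
time: 17.48
tool_pos: [576.5, 22.6, 36.8]
tcp_rot: [[0.992, 0.125, 0.005], [0.125, -0.992, 0.002], [0.005, -0.001, -1.0]]
wrist_force: [-0.2, -1.6, 0.6]
width: 0.002
```

```bash
python3 look.py w9
```

```text
17.475 [576.45  22.61  36.82] [-0.21 -1.6   0.6 ] 0.0017027620329258665 [[0.9922, 0.1246, 0.0047], [0.1246, -0.9922, 0.002], [0.0049, -0.0014, -1.0]]
```

View pics/w9.png

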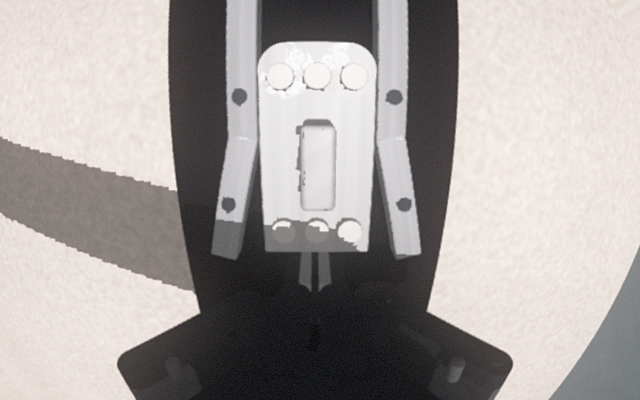

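servo_tool(targets=[[[-1, 0, -0.003, 0, 0], [-1, 0, -0.006, 0, 0], [-1, 0, -0.009, 0, 0], [-1, 0, -0.012, 0, 0], [-1, 0, -0.014, 0, 0], [-1, 0, -0.016, 0, 0], [-1, 0, -0.018, 0, 0]]])

```text
time: 18.4
tool_pos: [574.1, 41.4, 36.8]
tcp_rot: [[0.992, 0.125, 0.004], [0.125, -0.992, 0.002], [0.005, -0.002, -1.0]]
wrist_force: [1.6, -1.8, 1.5]
width: -0.002
```

servo_tool(targets=[[[-1, 0, -0.002, 0, 0], [-1, 0, -0.004, 0, 0], [-1, 0, -0.006, 0, 0], [-1, 0, -0.008, 0, 0]]])

```text
time: 18.9
tool_pos: [573.1, 49.5, 36.8]
tcp_rot: [[0.992, 0.126, 0.004], [0.126, -0.992, 0.002], [0.005, -0.002, -1.0]]
wrist_force: [1.0, -1.8, 0.7]
width: -0.002
```

```bash
python3 look.py w10
```

```text
18.9 [573.05  49.47  36.79] [ 1.   -1.85  0.72] -0.0024556787579137524 [[0.9921, 0.1255, 0.0044], [0.1255, -0.9921, 0.0025], [0.0047, -0.0019, -1.0]]
```

View pics/w10.png

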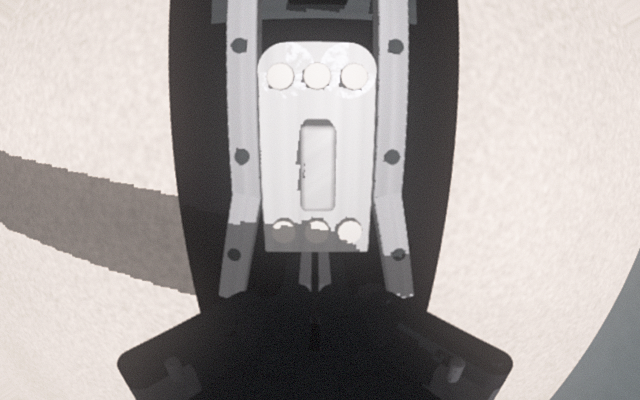

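Buffer edge is at row 11 and the nose at row 42, so about 15 mm remain. I'll creep in.

servo_tool(targets=[[[-1, 0, -0.0015, 0, 0], [-1, 0, -0.003, 0, 0], [-1, 0, -0.0045, 0, 0], [-1, 0, -0.006, 0, 0], [-1, 0, -0.0075, 0, 0], [-1, 0, -0.009, 0, 0]]])

```text
time: 19.7
tool_pos: [571.9, 58.9, 36.9]
tcp_rot: [[0.992, 0.126, 0.004], [0.126, -0.992, 0.003], [0.005, -0.002, -1.0]]
wrist_force: [0.6, -1.4, 0.8]
width: 0.002
```

servo_tool(targets=[[[-1, 0, -0.001, 0, 0], [-1, 0, -0.002, 0, 0], [-1, 0, -0.003, 0, 0]]])

```text
time: 20.08
tool_pos: [571.5, 61.9, 36.8]
tcp_rot: [[0.992, 0.126, 0.004], [0.126, -0.992, 0.003], [0.005, -0.002, -1.0]]
wrist_force: [0.8, -1.8, 0.7]
width: -0.003
```

```bash
python3 look.py w11; python3 - <<'E'
import cv2
im=cv2.imread('pics/w11.png'); cv2.imwrite('pics/w11c.png',cv2.resize(im[0:150,220:420],None,fx=3.5,fy=3.5,interpolation=3))
E
```

```text
20.075 [571.47  61.87  36.82] [ 0.77 -1.84  0.69] -0.002666994833300384 [[0.992, 0.1259, 0.0043], [0.1259, -0.992, 0.0027], [0.0046, -0.0021, -1.0]]
```

View pics/w11c.png

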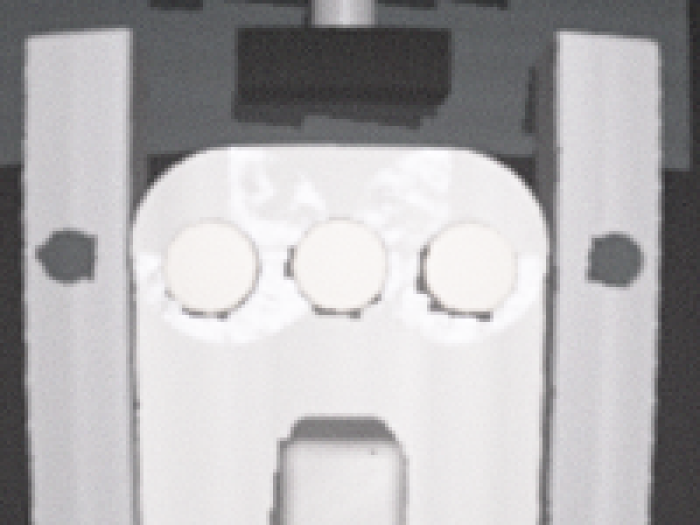

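servo_tool(targets=[[[-1, 0, -0.001, 0, 0], [-1, 0, -0.002, 0, 0], [-1, 0, -0.003, 0, 0], [-1, 0, -0.004, 0, 0]]])

```text
time: 20.62
tool_pos: [570.9, 66.1, 36.8]
tcp_rot: [[0.992, 0.126, 0.004], [0.126, -0.992, 0.003], [0.005, -0.002, -1.0]]
wrist_force: [1.0, -1.3, 0.6]
width: 0.0
```

servo_tool(targets=[[[-1, 0, -0.0005, 0, 0], [-1, 0, -0.001, 0, 0], [-1, 0, -0.001, 0, 0]]])

```text
time: 21.0
tool_pos: [570.8, 67.2, 36.8]
tcp_rot: [[0.992, 0.126, 0.004], [0.126, -0.992, 0.003], [0.005, -0.002, -1.0]]
wrist_force: [1.0, -1.7, 0.5]
width: -0.001
```

servo_tool(targets=[[[-1, 0, -0.0005, 0, 0], [-1, 0, -0.001, 0, 0], [-1, 0, -0.001, 0, 0]]])

```text
time: 21.38
tool_pos: [570.6, 68.3, 36.8]
tcp_rot: [[0.992, 0.126, 0.004], [0.126, -0.992, 0.003], [0.004, -0.002, -1.0]]
wrist_force: [0.7, -1.2, 1.0]
width: -0.001
```

servo_tool(targets=[[[-1, 0, -0.0005, 0, 0], [-1, 0, -0.001, 0, 0], [-1, 0, -0.001, 0, 0]]])

```text
time: 21.75
tool_pos: [570.5, 69.4, 36.8]
tcp_rot: [[0.992, 0.126, 0.004], [0.126, -0.992, 0.003], [0.004, -0.003, -1.0]]
wrist_force: [-0.7, -2.2, 0.9]
width: -0.0
```

servo_tool(targets=[[[-1, 0, -0.0005, 0, 0], [-1, 0, -0.001, 0, 0], [-1, 0, -0.001, 0, 0]]])

```text
time: 22.12
tool_pos: [570.4, 70.2, 36.8]
tcp_rot: [[0.992, 0.126, 0.004], [0.126, -0.992, 0.003], [0.004, -0.002, -1.0]]
wrist_force: [-0.0, -1.1, 0.4]
width: 0.0
```

servo_tool(targets=[[[-1, 0, -0.0005, 0, 0], [-1, 0, -0.001, 0, 0], [-1, 0, -0.001, 0, 0]]])

```text
time: 22.5
tool_pos: [570.3, 70.7, 36.8]
tcp_rot: [[0.992, 0.126, 0.004], [0.126, -0.992, 0.002], [0.004, -0.002, -1.0]]
wrist_force: [0.6, -2.4, 0.6]
width: -0.005
```

```bash
python3 look.py w12; python3 - <<'E'
import cv2
im=cv2.imread('pics/w12.png'); cv2.imwrite('pics/w12c.png',cv2.resize(im[0:150,220:420],None,fx=3.5,fy=3.5,interpolation=3))
E
```

```text
22.5 [570.25  70.71  36.81] [ 0.58 -2.41  0.6 ] -0.004775994399415974 [[0.992, 0.126, 0.0042], [0.126, -0.992, 0.0023], [0.0045, -0.0018, -1.0]]
```

View pics/w12c.png

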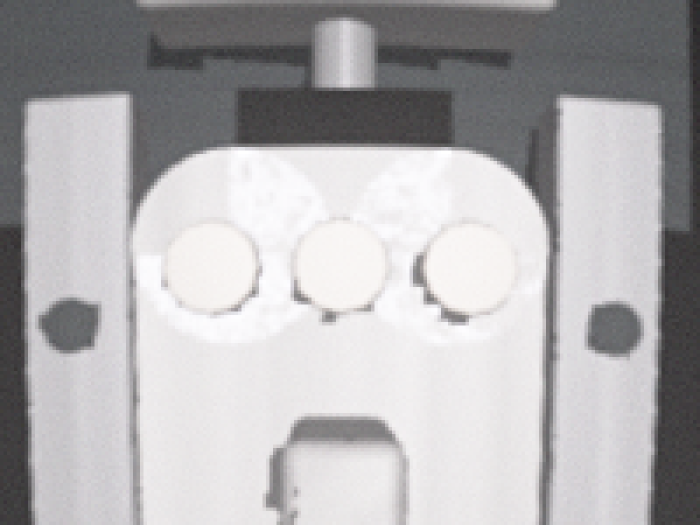

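The nose has reached the buffer: its lower edge is now hidden at crop row 147. Now I'll press in.

servo_tool(targets=[[[-1, 0, -0.0005, 0, 0], [-1, 0, -0.001, 0, 0], [-1, 0, -0.0015, 0, 0], [-1, 0, -0.002, 0, 0], [-1, 0, -0.002, 0, 0], [-1, 0, -0.002, 0, 0]]])

```text
time: 23.3
tool_pos: [570.0, 71.8, 36.8]
tcp_rot: [[0.992, 0.125, 0.004], [0.125, -0.992, 0.001], [0.004, -0.001, -1.0]]
wrist_force: [0.5, -5.5, 0.8]
width: 0.002
```

servo_tool(targets=[[[-1, 0, -0.0005, 0, 0], [-1, 0, -0.001, 0, 0], [-1, 0, -0.0015, 0, 0], [-1, 0, -0.002, 0, 0], [-1, 0, -0.0025, 0, 0], [-1, 0, -0.003, 0, 0], [-1, 0, -0.003, 0, 0]]])

```text
time: 24.18
tool_pos: [569.8, 72.8, 36.9]
tcp_rot: [[0.992, 0.124, 0.005], [0.124, -0.992, -0.001], [0.005, 0.001, -1.0]]
wrist_force: [0.6, -6.5, 1.1]
width: -0.005
```

servo_tool(targets=[[[-1, 0, -0.002, 0, 0], [-1, 0, -0.0025, 0, 0], [-1, 0, -0.003, 0, 0], [-1, 0, -0.0035, 0, 0], [-1, 0, -0.004, 0, 0], [-1, 0, -0.004, 0, 0], [-1, 0, -0.004, 0, 0], [-1, 0, -0.004, 0, 0]]])

```text
time: 25.18
tool_pos: [569.6, 73.6, 36.9]
tcp_rot: [[0.992, 0.122, 0.006], [0.122, -0.992, -0.004], [0.005, 0.005, -1.0]]
wrist_force: [0.1, -8.2, 0.3]
width: -0.002
```

```bash
python3 look.py w13; python3 - <<'E'
import cv2
im=cv2.imread('pics/w13.png'); cv2.imwrite('pics/w13c.png',cv2.resize(im[0:150,220:420],None,fx=3.5,fy=3.5,interpolation=3))
E
```

```text
25.175 [569.64  73.58  36.89] [ 0.06 -8.24  0.33] -0.002254309654157152 [[0.9925, 0.1224, 0.0057], [0.1224, -0.9925, -0.0045], [0.0051, 0.0051, -1.0]]
```

View pics/w13c.png

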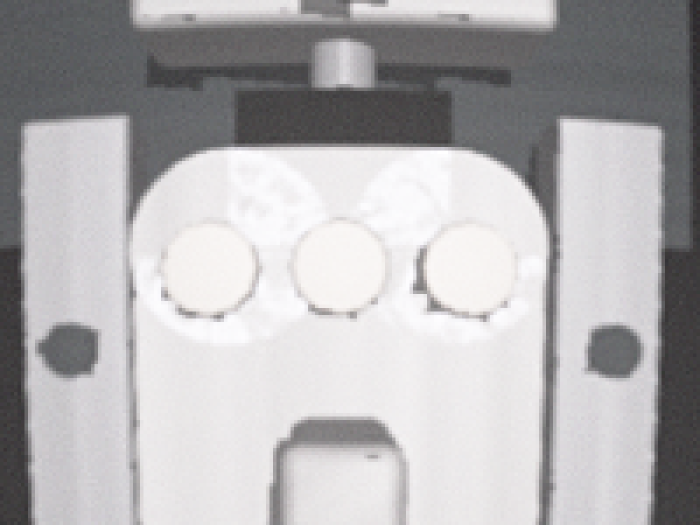

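The buffer stem has shortened from 70 to 48 crop px, and the wrist force is 8 N, so the buffer is clearly giving. I'll hold, then back off slowly.

servo_tool(targets=[[[-1, 0, -0.0042, 0, 0], [-1, 0, -0.0042, 0, 0], [-1, 0, -0.0042, 0, 0], [-1, 0, -0.0042, 0, 0], [-1, 0, -0.0042, 0, 0], [-1, 0, -0.0042, 0, 0], [-1, 0, -0.0042, 0, 0], [-1, 0, -0.0042, 0, 0]]])

```text
time: 26.22
tool_pos: [569.5, 74.0, 37.0]
tcp_rot: [[0.993, 0.12, 0.007], [0.12, -0.993, -0.009], [0.006, 0.009, -1.0]]
wrist_force: [1.3, -9.8, 0.0]
width: 0.001
```

servo_tool(targets=[[[-1, 0, -0.004, 0, 0], [-1, 0, -0.0037, 0, 0], [-1, 0, -0.0034, 0, 0], [-1, 0, -0.0031, 0, 0], [-1, 0, -0.0028, 0, 0], [-1, 0, -0.0025, 0, 0], [-1, 0, -0.0022, 0, 0], [-1, 0, -0.0019, 0, 0], [-1, 0, -0.0016, 0, 0], [-1, 0, -0.0013, 0, 0], [-1, 0, -0.001, 0, 0], [-1, 0, -0.0007, 0, 0], [-1, 0, -0.0004, 0, 0], [-1, 0, 0, 0, 0], [-1, 0, 0.0003, 0, 0], [-1, 0, 0.0006, 0, 0], [-1, 0, 0.0009, 0, 0], [-1, 0, 0.0012, 0, 0], [-1, 0, 0.0015, 0, 0]]])

```text
time: 28.6
tool_pos: [569.7, 72.9, 36.9]
tcp_rot: [[0.993, 0.12, 0.007], [0.12, -0.993, -0.008], [0.006, 0.009, -1.0]]
wrist_force: [1.0, -4.3, 0.7]
width: 0.0
```

servo_tool(targets=[[[-1, 0, 0.0003, 0, 0], [-1, 0, 0.0006, 0, 0], [-1, 0, 0.0009, 0, 0], [-1, 0, 0.0012, 0, 0], [-1, 0, 0.0015, 0, 0], [-1, 0, 0.0018, 0, 0], [-1, 0, 0.0022, 0, 0], [-1, 0, 0.0026, 0, 0], [-1, 0, 0.003, 0, 0], [-1, 0, 0.0035, 0, 0], [-1, 0, 0.004, 0, 0], [-1, 0, 0.0045, 0, 0]]])

```text
time: 30.1
tool_pos: [570.1, 68.7, 36.9]
tcp_rot: [[0.993, 0.121, 0.006], [0.121, -0.993, -0.008], [0.005, 0.009, -1.0]]
wrist_force: [0.8, 0.1, 0.8]
width: -0.001
```

```bash
python3 look.py w14; python3 - <<'E'
import cv2
im=cv2.imread('pics/w14.png'); cv2.imwrite('pics/w14c.png',cv2.resize(im[0:270,220:420],None,fx=2.2,fy=2.2,interpolation=3))
E
```

```text
30.1 [570.06  68.7   36.92] [0.82 0.09 0.83] -0.0010081636971060026 [[0.9927, 0.1206, 0.0064], [0.1207, -0.9927, -0.0079], [0.0054, 0.0086, -0.9999]]
```

View pics/w14c.png

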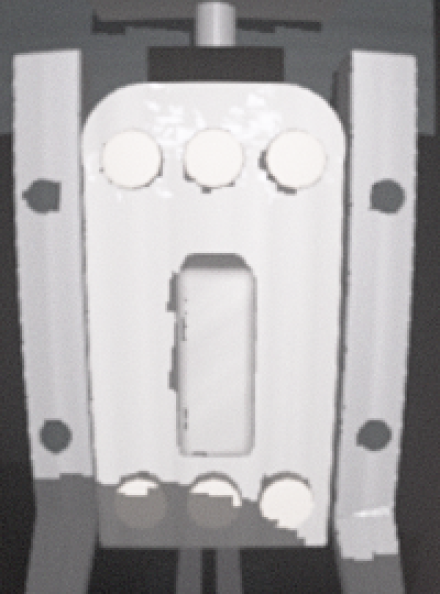

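servo_tool(targets=[[[-1, 0, 0.005, 0, 0], [-1, 0, 0.012, 0, 0], [-1, 0, 0.025, 0, 0], [-1, 0, 0.04, -0.005, 0], [-1, 0, 0.05, -0.03, 0], [-1, 0, 0.05, -0.07, 0], [-1, 0, 0.05, -0.11, 0], [-1, 0, 0.04, -0.15, 0], [-1, 0, 0.03, -0.17, 0], [-1, 0, 0.03, -0.17, 0], [-1, 0, 0.03, -0.17, 0]]])

```text
time: 31.52
tool_pos: [571.3, 39.8, 205.5]
tcp_rot: [[0.993, 0.121, 0.004], [0.121, -0.993, -0.009], [0.002, 0.009, -1.0]]
wrist_force: [0.0, -0.2, -0.0]
width: 0.001
```

```bash
python3 look.py w15; python3 - <<'E'
from h import *
d=np.load('w15.npz'); m={k:(d[k] if k=='T' else float(d[k])) for k in ['T','fx','fy','cx','cy']}
im=cv2.imread('pics/w15.png')
G=np.array([568.3,87.0]); ex=np.array([-.1217,.9926]); ey=np.array([-.9926,-.1217])
X=np.arange(-70,130,.33);Y=np.arange(-50,50,.33); XX,YY=np.meshgrid(X,Y)
mp=np.array([proj(m,[*(G+ex*x+ey*y),46],True) for x,y in zip(XX.ravel(),YY.ravel())],np.float32).reshape(*XX.shape,2)
cv2.imwrite('pics/q15.png',cv2.remap(im,mp[...,0],mp[...,1],cv2.INTER_CUBIC))
E
```

```text
31.525 [571.35  39.75 205.51] [ 0.03 -0.18 -0.01] 0.0011039756939164697 [[0.9927, 0.1206, 0.0036], [0.1206, -0.9927, -0.009], [0.0025, 0.0093, -1.0]]
```

View pics/w15.png

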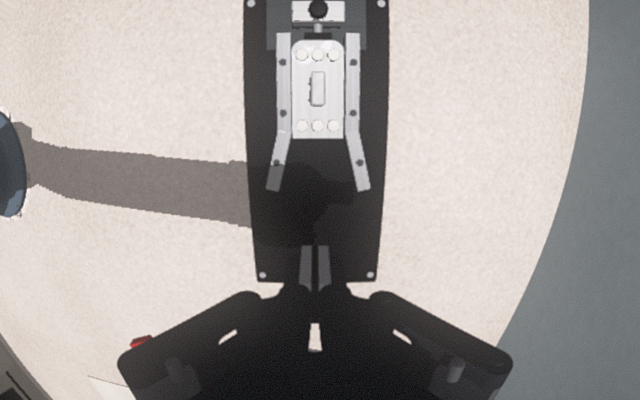

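View pics/q15.png

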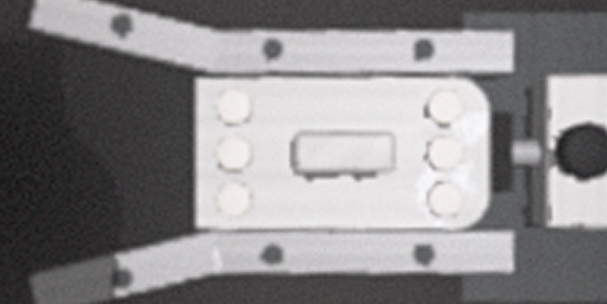

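The carrier sits between the rails, its nose at the buffer (rectified px ~490,150) with no visible gap. The gripper is clear and the wrist force is about zero. I'll hand in the job.

```bash
python3 -c "
from cell import robot
print(robot.close_job())"
```

```text
the job is handed in; nothing more can be done
None
```

The job is handed in at about 32 s of the 72 s. The carrier is in the guides with its nose at the buffer and the robot touching nothing. No verdict was reported.

- **Placing:** I lifted the grey aluminium carrier by its fin (the red look-alikes were left alone). I set it down flat on the apron, nose towards the guides, and let go there.
- **Pushing:** I pushed it in from the tail with the shut fingers rather than holding the fin. It slid in with about 1–3 N and no rail jam showed.
- **Pressing:** Contact with the buffer came at roughly TCP y = 70 mm. I pressed about 3–4 mm with 8–10 N at the wrist. The pictures showed the buffer stem clearly shortening. I held for more than a second, then backed off at about 2–4 mm/s.
- **Last checks:** In the final rectified picture the nose shows no visible gap to the buffer and lies straight between the rails. The wrist force was about zero and the fingers were clear.
- **Disagreement:** Guide-centre estimates from different pictures differed by about 0.6 mm, which is within the camera calibration. I could not confirm buffer contact by force after release, only by picture.

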